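# Sort four mixed-up parts onto their sample plates

### The arm

A 7-joint arm with a two-finger parallel gripper is mounted at the origin on a cart in front of the work surface, level with it; the furniture and walls round the work are solid. World frame = base frame: x ahead of the robot, y to its left, z up, the work surface at z = 0. Lengths are in m, angles in rad, forces in N, time in s.
With the tool pointing down it reaches from about 0.425 to 0.875 m from the base axis. Payload 4.7 kg.
Tool frame: the origin (TCP) lies where the fingers leave the gripper's body, on its centre line; the fingertips stand 70 mm ahead of it and the grasp point (between the pads) lies 51 mm ahead of it; z points along the fingers, y is the line along which they close (so a half turn about z gives the same grasp; the last joint's range is limited). The gripper opens to 87 mm and grips with 3 to 60 N. Pads are 19 mm wide; open, the fingers measure 117 mm over their backs; the gripper's body (75 mm by 190 mm) begins 51 mm behind the grasp point.
Start: joints at [-1.282, 0.321, -0.07, 1.45, 0.023, 1.371, -0.057], TCP at [0.176, 0.626, 0.292] pointing down, gripper open.
Joint ranges: [-2.86, 2.86], [-0.3, 2.09], [-1.38, 1.24], [0.06, 2.45], [-1.56, 4.7], [0.09, 2.05], [-2.69, 2.69]. Speed limits (rad/s): [2.57, 2.57, 3.14, 3.14, 3.14, 3.14, 3.14].

### API

Orientations are given as a rotation vector (axis times angle).
In Python, from bench import ctrl gives the robot as it stands.
- The arm moves only by the tool drive_tool, never from a script. Its argument "motion" is a list of rows, each a list of 3 entries, a list of its own where there are three numbers: the shift along the tool's x, y, z in cm, then the turn, a rotation vector about the tool's x, y, z in degrees, then the opening, from -1 (shut) to 1 (fully open). In form: [[[x, y, z], [ax, ay, az], claw], ...]. A call has 1 to 12 rows; each row shifts and turns the commanded pose from where the row before left it, along the tool's axes as they then stand; what a row does not reach is not made up. A row lasts 1/8 s, in which the tool goes at most 62.5 mm and 10.7 degrees, less where a joint would pass 70% of its speed; a pose out of reach is approached as far as the arm can. A call with a gripper value outside its range is refused whole. The fingers move at their own pace and stop on an object; "force" is the grip in N (left out, the last holds). Time passes only in rows, so rows that do not move let the fingers close. It gives the time, the measured TCP pose, the force, the opening and the grip force at its end, in the units of the state.
- ctrl.get_state(): the state, without advancing time (a new reading comes with each control period).
- ctrl.get_image(name): name is "side" or "top" or "wrist"; returns the picture (400x640x3 uint8, red, green, blue); there is no depth.
- ctrl.calibration(name): a dict with "K" (3x3 intrinsics, pixels), "distortion" ([k1, k2, p1, p2, k3] as OpenCV has them; the pictures are not rectified), "origin" and "attitude" of the camera in the world; the wrist camera has in their place "tool_from_camera" (4x4, takes a point from camera to tool coordinates, whose origin is the TCP and whose axes are the flange's). Camera axes: x right, y up, looking along -z (the intrinsics and any distortion apply to the point x, -y, -z); pixel columns grow to the right and rows downward; lengths in m; the calibration is good to about 2 mm. A picture is of the moment at which its call begins: read the wrist's pose just before it. calibration takes no time and is no camera call.
- ctrl.close_job(): hands the job in; it is judged then, once.
The state is a dict: "time": time; "joint_positions": joint angles; "qd": joint speeds; "joint_torque": joint torques, N m; "position": TCP position; "tool_rot": TCP orientation; "ft_force": force on the tool from outside, world axes, zero at the start; "torque": the same for the moment, N m; "grip_width": opening from 0.0 (shut) to 1.0 (fully open); "grip_force": force on a finger pad.
Only numpy, scipy, OpenCV 4.12 (cv2) and the standard library are available. Lean on these libraries where they do the work, as an engineer would, in place of code of your own. Each camera call takes 0.05 s, during which the arm holds its last target. There are 200 camera calls.

### The job

The four loose parts on the aluminium plates have been mixed up. Move each one to the plate whose fixed sample, on the dark ledge behind it, is the same kind of part, and leave it in the middle of that plate's square surface, one part to a plate, standing or lying as it did at the start; the empty black rubber pad is free for setting a part aside on the way.

Things in the scene. Friction and masses are not known exactly. Their poses are not given: they have to be found in the camera images.
- bushing_mid (a point): The loose turned steel bushing: a round, pale grey spool shape standing on end, the tallest of the four loose parts, 50 mm in diameter, 46 mm high. This point is its centre, 23 mm above its underside; z is up along its axis. It can be gripped across its diameter at any yaw.
- bearing_mid (a point): The loose ball bearing: a flat pale grey ring with a reddish-brown seal, lying flat, 47 mm in diameter, 14 mm high. This point is its centre, 7 mm above its underside; z is up along its axis. It can be gripped across its diameter at any yaw.
- coupler_mid (a point): The loose air coupler: a long slim steel fitting with a ribbed tail and a narrow black ring, lying on its side, 72 mm long, 25 mm wide, 24 mm high. This point is its centre, 12 mm above its underside; y is along its length, x across it; grip it across x.
- stub_mid (a point): The loose brass stub fitting: a small threaded brass piece standing upright on its hexagon, 31 mm high, hexagon 19 mm across flats (along its x) and 22 mm across corners (along its y). This point is its centre, 15.5 mm above its underside; z is up. Grip it across x.
- plate_bushing_mid (a point): Middle of the surface of the fixed aluminium plate for the bushing: 112 x 112 mm, surface 3 mm above the worktop, 2 mm lip on three edges. On the dark ledge along its far (+x) edge, 58 mm deep, 8 mm high, 85 mm from this point, is the fixed sample: a turned steel bushing standing on end (top 54 mm up). x points to the ledge, y along it. A wrong part stands here at the start.
- plate_bearing_mid (a point): Middle of the surface of the fixed aluminium plate for the bearing: 112 x 112 mm, surface 3 mm above the worktop, 2 mm lip on three edges. On the dark ledge along its far (+x) edge, 58 mm deep, 8 mm high, 85 mm from this point, is the fixed sample: a ball bearing lying flat (top 22 mm up). x points to the ledge, y along it. A wrong part stands here at the start.
- plate_coupler_mid (a point): Middle of the surface of the fixed aluminium plate for the coupler: 112 x 112 mm, surface 3 mm above the worktop, 2 mm lip on three edges. On the dark ledge along its far (+x) edge, 58 mm deep, 8 mm high, 85 mm from this point, is the fixed sample: a black-ringed air coupler lying across the ledge (top 32 mm up). x points to the ledge, y along it. A wrong part stands here at the start.
- plate_stub_mid (a point): Middle of the surface of the fixed aluminium plate for the brass stub: 112 x 112 mm, surface 3 mm above the worktop, 2 mm lip on three edges. On the dark ledge along its far (+x) edge, 58 mm deep, 8 mm high, 85 mm from this point, is the fixed sample: a small brass stub fitting standing upright (top 39 mm up). x points to the ledge, y along it. A wrong part stands here at the start.
- pad_mid (a point): The middle of the top of a bare, fixed black rubber pad, 112 x 112 x 3 mm, with nothing on it: the free spot. z is up.
There are look-alikes about, which are no part of the job. Leave any blue or turquoise look-alike of the part that bears bearing_mid alone.

How it is judged:
By the outcome, as a careful person would: the job done as asked, in the order asked, and still so for the second after the job is handed in, with the robot touching nothing.
It also fails if it takes over 144 s, if anything falls off the work surface, if the arm or the gripper's body presses on something with over 40 N, if the wrist force passes 120 N, or if a joint passes its speed limit or range.

## Working session

There is one attempt and no reset: what is moved stays moved. The work goes in short steps, Python scripts to look and compute and a tool call to move; the robot and the scene stay as the last step left them, time stands still between calls to the robot, and variables do not carry over. Pictures are saved under pics/ and viewed, at most 14 in all, crops included, and the job is handed in when it is done.

Besides the shell and the picture viewer there is one more tool, called after "Call:" as name(argument=value, ...) on one line, values as JSON. drive_tool: Moves the arm, as the interface text tells. Its arguments: {"type":"object","properties":{"motion":{"type":"array","items":{"type":"array"}},"force":{"type":"number"}},"required":["motion"]}

```bash
ls; mkdir -p pics; python3 - <<'E'
from bench import ctrl
import cv2,numpy as np
for n in("side","top"):
    cv2.imwrite(f"pics/{n}0.png",ctrl.get_image(n)[:,:,::-1])
for n in("side","top","wrist"): print(n,ctrl.calibration(n))
s=ctrl.get_state();print(s)
E
```

```text
pics
side {'K': array([[415.33515018,   0.        , 312.29208571],
       [  0.        , 415.33515018, 196.64316716],
       [  0.        ,   0.        ,   1.        ]]), 'distortion': array([-0.00897158,  0.        ,  0.        ,  0.        ,  0.        ]), 'origin': array([0.6102765 , 0.98839973, 0.7759622 ]), 'attitude': array([-0.01158594,  1.46691676,  2.77544488])}
top {'K': array([[396.02676369,   0.        , 314.40843001],
       [  0.        , 396.02676369, 197.94529884],
       [  0.        ,   0.        ,   1.        ]]), 'distortion': array([0.03444561, 0.        , 0.        , 0.        , 0.        ]), 'origin': array([ 0.40242709, -0.03531836,  1.04410127]), 'attitude': array([ 0.14880427, -0.17625941, -1.68828051])}
wrist {'K': array([[326.08868132,   0.        , 318.22913278],
       [  0.        , 326.08868132, 199.20960643],
       [  0.        ,   0.        ,   1.        ]]), 'distortion': array([0.01839208, 0.        , 0.        , 0.        , 0.        ]), 'tool_from_camera': array([[ 4.16048567e-04,  9.53933869e-01,  3.00016668e-01,
         8.30636110e-02],
     
[... 283 characters left out ...]
: array([-1.28187454,  0.3217462 , -0.0701186 ,  1.45155046,  0.02258818,
        1.37080713, -0.05685156]), 'qd': array([ 1.54671886e-03, -1.65070557e-03,  1.45601304e-04, -5.17965105e-03,
        2.88826529e-05,  3.30442667e-04,  5.17323615e-04]), 'joint_torque': array([-7.12340789e-04, -4.92571235e+01, -4.06148918e-01, -3.13398278e+01,
       -6.42119371e-02,  3.95331520e-02,  7.98062365e-05]), 'position': array([0.17630892, 0.62523863, 0.29127406]), 'tool_rot': array([-4.30144075e-01, -3.11183792e+00,  2.69509362e-03]), 'ft_force': array([-0.0089031 , -0.25010068, -0.83863301]), 'torque': array([ 0.09669152, -0.01101673, -0.00813264]), 'grip_force': 0.0, 'grip_width': 0.9983465563945855}
```

View pics/top0.png

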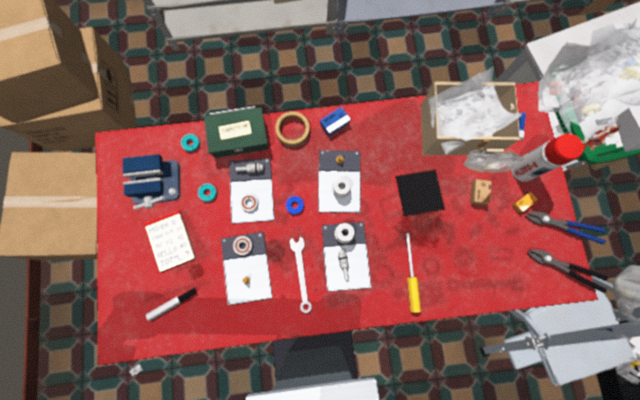

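View pics/side0.png

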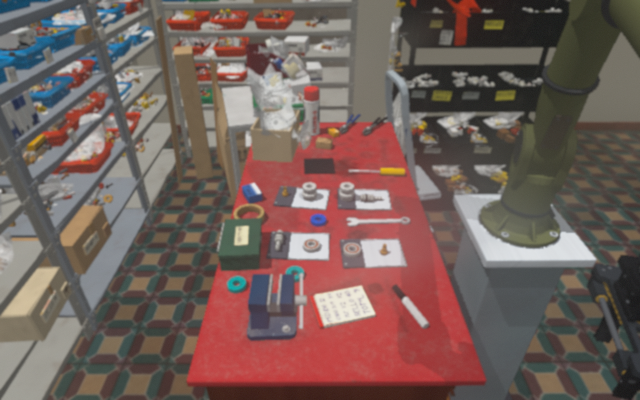

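The top view shows four plates. The first part named is the sample on the ledge, the second is the loose part on the plate:

| Plate | Position in view | Sample | Loose part |
|---|---|---|---|
| A | upper left | coupler (249,168) | bearing (250,203) |
| B | lower left | bearing (242,244) | stub (246,281) |
| C | upper right | stub (340,160) | bushing (342,187) |
| D | lower right | bushing (345,232) | coupler (344,264) |

The pad is at (420,192). The side view agrees: bearing at (312,244), stub (385,251), bushing (309,189), coupler (369,198), pad (320,166).

```bash
cat > h.py <<'E'
from bench import ctrl
import cv2, numpy as np
from scipy.spatial.transform import Rotation as R
def campose(n,s=None):
    c=ctrl.calibration(n)
    if n!="wrist": return c,np.array(c["origin"]),R.from_rotvec(c["attitude"]).as_matrix()
    Rt=R.from_rotvec(s["tool_rot"]).as_matrix();T=np.array(c["tool_from_camera"])
    return c,Rt@T[:3,3]+s["position"],Rt@T[:3,:3]
def ray(n,uv,s=None):
    c,o,A=campose(n,s)
    p=cv2.undistortPoints(np.array([[uv]],float),c["K"],c["distortion"])[0,0]
    d=A@np.array([p[0],-p[1],-1]);return o,d/np.linalg.norm(d)
def onz(n,uv,z,s=None):
    o,d=ray(n,uv,s);return o+d*(z-o[2])/d[2]
def proj(n,P,s=None):
    c,o,A=campose(n,s);q=(np.atleast_2d(P)-o)@A*[1,-1,-1]
    return cv2.projectPoints(q.reshape(-1,1,3),np.zeros(3),np.zeros(3),c["K"],c["distortion"])[0][:,0]
def tri(rays):
    M=sum(np.eye(3)-np.outer(d,d) for o,d in rays);b=sum((np.eye(3)-np.outer(d,d))@o for o,d in rays)
    P=np.linalg.solve(M,b);return P,max(np.linalg.norm((np.eye(3)-np.outer(d,d))@(P-o)) for o,d in rays)
def look(name):
    s=ctrl.get_state();im=ctrl.get_image("wrist")
    cv2.imwrite(f"pics/{name}.png",im[:,:,::-1]);np.save(f"pics/{name}.npy",np.r_[s["position"],s["tool_rot"]])
    return im
def load(name):
    v=np.load(f"pics/{name}.npy");return dict(position=v[:3],tool_rot=v[3:])
E
python3 - <<'E'
from h import *
np.set_printoptions(precision=3,suppress=True)
for n,a,b,z in [("bearing",(250,203),(312,244),.013),("stub",(246,281),(385,251),.018),("bushing",(342,187),(309,189),.03),("coupler",(344,264),(369,198),.015),("pad",(420,192),(320,166),.003)]:
    print(n,onz("top",a,z),onz("side",b,z),*tri([ray("top",a),ray("side",b)]))
E
```

```text
bearing [0.621 0.104 0.013] [0.618 0.104 0.013] [0.619 0.105 0.014] 0.001380420040493905
stub [0.421 0.132 0.018] [0.42  0.14  0.018] [0.42  0.133 0.012] 0.001456787489154091
bushing [ 0.63  -0.142  0.03 ] [ 0.628 -0.15   0.03 ] [ 0.629 -0.141  0.036] 0.00036158037681399636
coupler [ 0.432 -0.12   0.015] [ 0.434 -0.118  0.015] [ 0.433 -0.12   0.013] 0.0008385571818651982
pad [ 0.597 -0.351  0.003] [ 0.589 -0.347  0.003] [ 0.593 -0.35   0.002] 0.0038337400887689804
```

Call:
drive_tool(motion=[[[0,0,0],[0,0,-7.9],0.5],[[0,0,0],[0,0,-7.8],0.5],[[-3.0,-5,0],[0,0,0],0.5],[[-3.0,-5,0],[0,0,0],0.5],[[-3.0,-5,0],[0,0,0],0.5],[[-3.0,-5,0],[0,0,0],0.5],[[-3.0,-5,0],[0,0,0],0.5],[[-3.0,-5,0],[0,0,0],0.5],[[-3.0,-5,0],[0,0,0],0.5],[[-3.0,-5,0],[0,0,0],0.5],[[-3.0,-5,0],[0,0,0],0.5],[[-3.0,-5,0],[0,0,0],0.5]])

```text
time: 1.6
position: [0.4765, 0.1236, 0.2921]
tool_rot: [0.001, 3.142, 0.001]
ft_force: [0.5, 1.1, -0.1]
grip_width: 0.753
grip_force: 0.0
```

Call:
drive_tool(motion=[[[0,0,0],[0,0,0],0.5],[[0,0,0],[0,0,0],0.5],[[0,0,0],[0,0,0],0.5]])

```text
time: 1.98
position: [0.4753, 0.127, 0.292]
tool_rot: [0.003, -3.141, -0.0]
ft_force: [-0.3, 0.7, -0.2]
grip_width: 0.749
grip_force: 0.0
```

```bash
python3 -c "
from h import *
look('w1');print(load('w1'))"
```

```text
{'position': array([0.47529333, 0.12695085, 0.29201233]), 'tool_rot': array([ 3.26267609e-03, -3.14099938e+00, -3.13680410e-04])}
```

View pics/w1.png

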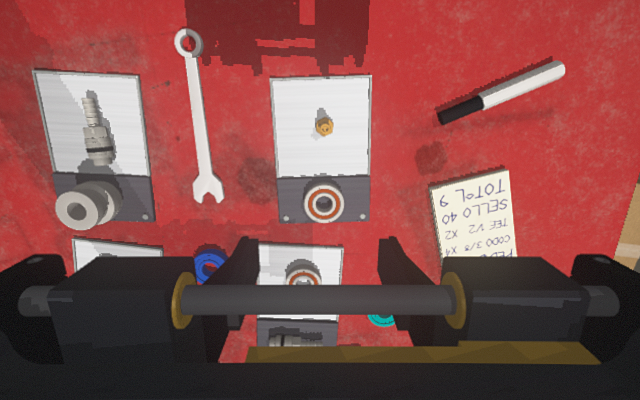

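Call:
drive_tool(motion=[[[0,-5,0],[0,0,0],0.5],[[0,-5,0],[0,0,0],0.5],[[0,-5,0],[0,0,0],0.5],[[0,-5,0],[0,0,0],0.5],[[0,-5,0],[0,0,0],0.5],[[0,-2,0],[0,0,0],0.5],[[0,0,0],[0,0,0],0.5],[[0,0,0],[0,0,0],0.5],[[0,0,0],[0,0,0],0.5],[[0,0,0],[0,0,0],0.5]])

```text
time: 3.28
position: [0.476, -0.1435, 0.2922]
tool_rot: [-0.002, 3.142, 0.0]
ft_force: [-0.2, -0.5, 0.0]
grip_width: 0.749
grip_force: 0.0
```

```bash
python3 -c "
from h import *
look('w2');print(load('w2'))"
```

```text
{'position': array([ 0.47599859, -0.14353593,  0.29221063]), 'tool_rot': array([-1.86810235e-03,  3.14156585e+00,  3.85496350e-04])}
```

View pics/w2.png

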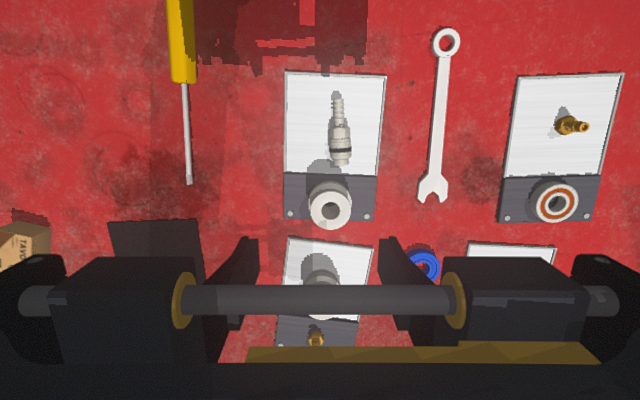

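Wrist view 1 shows plate B, with corners near (270,76), (371,76), (369,178), (273,178), and the stub near (323,125). Wrist view 2 shows plate D, with corners near (285,72), (386,76), (380,175), (284,173), and the coupler from (338,95) to (340,165). The gripper hides the far plates, so I'll move further out.

Call:
drive_tool(motion=[[[-5,0,0],[0,0,0],0.5],[[-5,0,0],[0,0,0],0.5],[[-5,0,0],[0,0,0],0.5],[[-5,0,0],[0,0,0],0.5],[[0,0,0],[0,0,0],0.5],[[0,0,0],[0,0,0],0.5],[[0,0,0],[0,0,0],0.5],[[0,0,0],[0,0,0],0.5]])

```text
time: 4.32
position: [0.6751, -0.145, 0.2935]
tool_rot: [0.002, 3.14, 0.002]
ft_force: [-0.8, 0.2, 1.1]
grip_width: 0.748
grip_force: 0.0
```

```bash
python3 -c "
from h import *
look('w3');print(load('w3'))"
```

```text
{'position': array([ 0.67509372, -0.14497595,  0.29347241]), 'tool_rot': array([2.05872504e-03, 3.13995627e+00, 1.58649165e-03])}
```

Call:
drive_tool(motion=[[[0,5,0],[0,0,0],0.5],[[0,5,0],[0,0,0],0.5],[[0,5,0],[0,0,0],0.5],[[0,5,0],[0,0,0],0.5],[[0,5,0],[0,0,0],0.5],[[0,0,0],[0,0,0],0.5],[[0,0,0],[0,0,0],0.5],[[0,0,0],[0,0,0],0.5],[[0,0,0],[0,0,0],0.5]])

```text
time: 5.5
position: [0.6761, 0.1034, 0.2926]
tool_rot: [0.005, 3.141, -0.0]
ft_force: [0.4, 0.6, 0.6]
grip_width: 0.75
grip_force: 0.0
```

```bash
python3 -c "
from h import *
look('w4');print(load('w4'))
a=cv2.imread('pics/w3.png');b=cv2.imread('pics/w4.png')
cv2.imwrite('pics/w34.png',np.vstack([a[:270],b[:270]]))"
```

```text
{'position': array([0.67612485, 0.10339754, 0.29262361]), 'tool_rot': array([ 5.26604607e-03,  3.14107244e+00, -1.72036814e-04])}
```

View pics/w34.png

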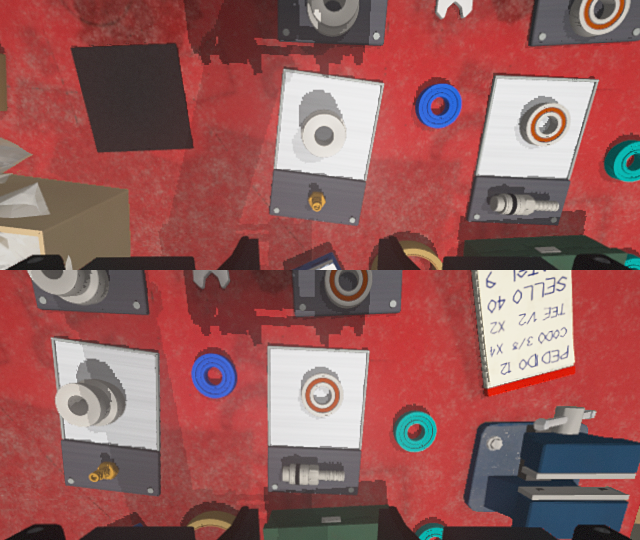

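The upper half (view 3) shows plate C with the bushing top at (323,135), the stub sample at (317,202) and the pad corners (73,48), (177,43), (193,148), (96,152). The lower half (view 4) shows plate A with the bearing at (321,125 in its own image). Next I'll rectify the plates to metric crops.

```bash
cat >> h.py <<'E'
def ortho(name,cx,cy,z,px=2.5,w=400,h=300):
    s=load(name) if name not in("top","side") else None
    n="wrist" if s else name
    im=cv2.imread(f"pics/{name}.png")
    v,u=np.mgrid[:h,:w]
    P=np.stack([cx-(v-h/2)/px/1000,cy-(u-w/2)/px/1000,np.full(v.shape,z)],-1).reshape(-1,3)
    m=proj(n,P,s).reshape(h,w,2).astype(np.float32)
    return cv2.remap(im,m,None,cv2.INTER_CUBIC)
E
python3 - <<'E'
from h import *
np.set_printoptions(precision=4,suppress=True)
G=dict(A=("w4",.621,.104),B=("w1",.421,.133),C=("w3",.63,-.142),D=("w2",.432,-.12))
o=[]
for k,(n,x,y) in G.items():
    im=ortho(n,x,y,.003)
    g=cv2.inRange(cv2.cvtColor(im,cv2.COLOR_BGR2HSV),(0,0,120),(180,70,255))
    g=cv2.morphologyEx(g,cv2.MORPH_OPEN,np.ones((5,5)))
    c=max(cv2.findContours(g,0,1)[0],key=cv2.contourArea)
    r=cv2.minAreaRect(c);print(k,r[0],np.array(r[1])/2.5,r[2], "world",x-(r[0][1]-150)/2500,y-(r[0][0]-200)/2500)
    for i in range(0,400,50): cv2.line(im,(i,0),(i,4),(0,255,0),1)
    for i in range(0,300,50): cv2.line(im,(0,i),(4,i),(0,255,0),1)
    cv2.putText(im,k,(8,20),0,.6,(0,255,0),2);o.append(im)
cv2.imwrite("pics/m1.png",np.vstack([np.hstack(o[:2]),np.hstack(o[2:])]))
E
```

```text
A (208.26910400390625, 131.92633056640625) [112.7745 110.4022] 2.436648368835449 world 0.6282294677734375 0.1006923583984375
B (206.33734130859375, 136.74188232421875) [111.7656 112.7234] 88.38190460205078 world 0.4263032470703125 0.1304650634765625
C (183.7941436767578, 160.32354736328125) [112.7696 112.5767] 7.696050643920898 world 0.6258705810546875 -0.1355176574707031
D (218.58493041992188, 166.20684814453125) [112.6931 110.4724] 2.12109637260437 world 0.4255172607421875 -0.12743397216796876
```

View pics/m1.png

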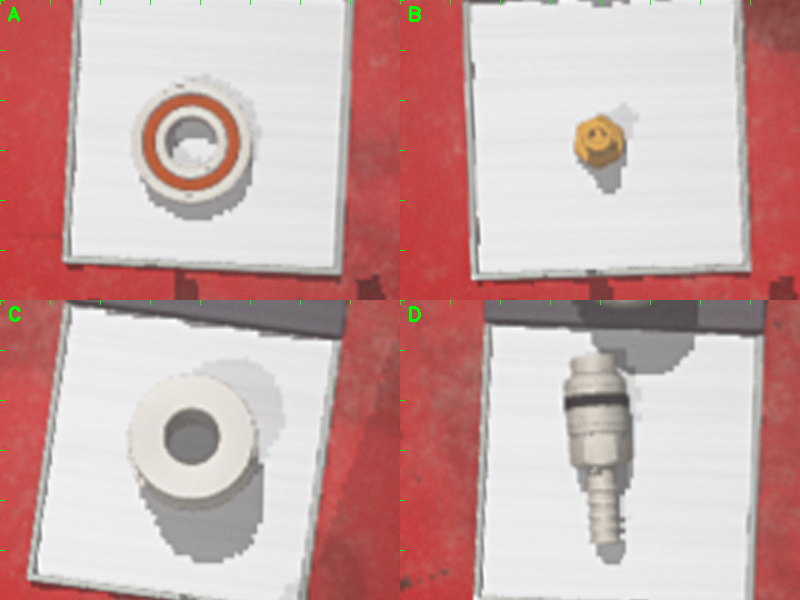

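The crops show the plate edges. A and B are truncated at the top, so I'll refit those with a larger window, and then compare the part tops from two views each.

```bash
python3 - <<'E'
from h import *
np.set_printoptions(precision=4,suppress=True)
G=dict(A=("w4",.63,.1005),B=("w1",.428,.130),C=("w3",.626,-.1355),D=("w2",.4255,-.1275))
for k,(n,x,y) in G.items():
    im=ortho(n,x,y,.003,2.5,360,360)
    g=cv2.inRange(cv2.cvtColor(im,cv2.COLOR_BGR2HSV),(0,0,120),(180,70,255))
    g=cv2.morphologyEx(g,cv2.MORPH_OPEN,np.ones((7,7)))
    c=max(cv2.findContours(g,0,1)[0],key=cv2.contourArea)
    r=cv2.minAreaRect(c);print(k,np.array(r[1])/2.5,r[2], "world",x-(r[0][1]-180)/2500,y-(r[0][0]-180)/2500)
s=load("w3")
q=np.array([onz("wrist",p,.003,s) for p in [(73,48),(177,43),(193,148),(96,152)]]);print("pad",q.mean(0),np.linalg.norm(np.diff(q,axis=0),axis=1))
for n,a,va,b,vb in [("bearing",(546,123),"w3",(321,125),"w4"),("bushing",(323,135),"w3",(77,134),"w4"),("stub",(324,124),"w1",(583,126),"w2")]:
    print(n,*tri([ray("wrist",a,load(va)),ray("wrist",b,load(vb))]))
rows=[[],[]]
for x,y,z,a,b in [(.62,.105,.017,"w4","w3"),(.63,-.14,.049,"w3","w4"),(.425,.13,.034,"w1","w2"),(.43,-.12,.015,"w2","w1")]:
    for r,n in zip(rows,(a,b)):
        im=ortho(n,x,y,z,2,200,200);cv2.line(im,(100,90),(100,110),(0,255,0),1);cv2.line(im,(90,100),(110,100),(0,255,0),1);r.append(im)
cv2.imwrite("pics/m2.png",np.vstack([np.hstack(r) for r in rows]))
E
```

```text
A [112.652  112.3883] 2.5765719413757324 world 0.6292051330566406 0.10068076782226563
B [112.2976 112.924 ] 88.09085083007812 world 0.42657313232421873 0.1302057800292969
C [112.791  112.8017] 7.696051120758057 world 0.6257964050292969 -0.13552655029296876
D [112.9497 112.3741] 2.2906100749969482 world 0.42440670776367184 -0.12743226928710938
pad [ 0.597  -0.3484  0.003 ] [0.1101 0.1111 0.1129]
bearing [0.6224 0.1065 0.0132] 0.0009464269976237927
bushing [ 0.6296 -0.1399  0.0478] 0.00018504074327796644
stub [0.4213 0.1328 0.0314] 0.0016772124176124574
```

View pics/m2.png

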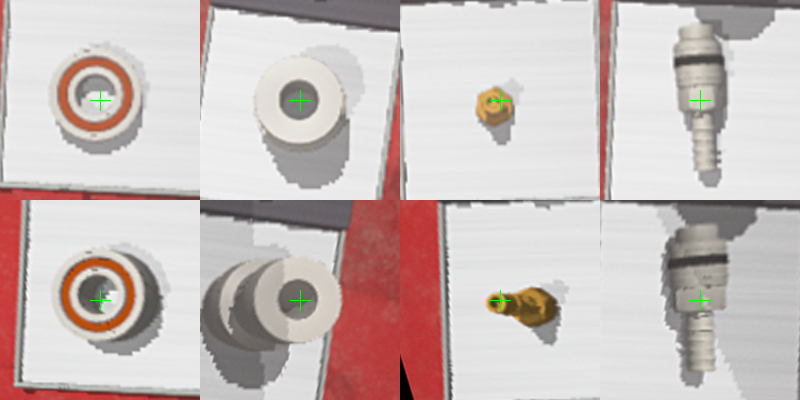

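Both views of each part agree at the assumed heights (bushing top 48 mm, stub top 31–34 mm, bearing top 13–17 mm). The pose readings look noisy, so I'll redo the measurement with the commanded poses and check the residuals, averaging several state readings as well.

```bash
python3 - <<'E'
from h import *
import h,time
np.set_printoptions(precision=4,suppress=True)
a=[]
for i in range(5):
    s=ctrl.get_state();a.append(np.r_[s["time"],s["position"],s["tool_rot"]]);ctrl.get_image("wrist")
print(np.array(a))
C=dict(w1=(.476,.126),w2=(.476,-.144),w3=(.676,-.144),w4=(.676,.106))
old=h.load
h.load=lambda n:dict(position=np.array([*C[n],.292]),tool_rot=np.array([0,np.pi,0]))
for tag,L in(("meas",old),("cmd",h.load)):
  for n,p,va,q,vb in [("bearing",(546,123),"w3",(321,125),"w4"),("bushing",(323,135),"w3",(77,134),"w4"),("stub",(324,124),"w1",(583,126),"w2")]:
    print(tag,n,*tri([ray("wrist",p,L(va)),ray("wrist",q,L(vb))]))
G=dict(A=("w4",.63,.1025),A3=("w3",.63,.1025),B=("w1",.428,.130),C=("w3",.626,-.1355),D=("w2",.4255,-.1275),D1=("w1",.4255,-.1275))
for k,(n,x,y) in G.items():
    im=ortho(n,x,y,.003,2.5,360,360)
    g=cv2.inRange(cv2.cvtColor(im,cv2.COLOR_BGR2HSV),(0,0,120),(180,70,255))
    g=cv2.morphologyEx(g,cv2.MORPH_OPEN,np.ones((7,7)))
    c=max(cv2.findContours(g,0,1)[0],key=cv2.contourArea)
    r=cv2.minAreaRect(c);print(k,np.array(r[1])/2.5,r[2], "world",x-(r[0][1]-180)/2500,y-(r[0][0]-180)/2500)
E
```

```text
[[ 5.55    0.6761  0.1038  0.2925  0.0045  3.1413 -0.    ]
 [ 5.6     0.6761  0.1041  0.2924  0.0038  3.1414 -0.    ]
 [ 5.65    0.6761  0.1045  0.2923  0.003   3.1415  0.0001]
 [ 5.7     0.676   0.1047  0.2923  0.0025  3.1416  0.0001]
 [ 5.75    0.676   0.1049  0.2923  0.0019  3.1415  0.0002]]
meas bearing [0.6224 0.1065 0.0132] 0.0009463713404144583
meas bushing [ 0.6296 -0.1399  0.0478] 0.00018509623995983457
meas stub [0.4213 0.1328 0.0314] 0.0016772748466869763
cmd bearing [0.6226 0.1089 0.0088] 0.0007962796340487126
cmd bushing [ 0.6304 -0.1392  0.0447] 0.00011012634210617723
cmd stub [0.4219 0.1319 0.0317] 0.0013920038005399082
A [112.5893 112.0854] 2.489553213119507 world 0.6289392517089843 0.10310264892578125
A3 [111.369  111.6343] 2.468118190765381 world 0.6289824951171875 0.10049385986328124
B [112.3514 112.7748] 88.31531524658203 world 0.4275336181640625 0.12945687255859376
C [112.3691 112.1805] 7.640407085418701 world 0.6261459716796876 -0.13493909912109375
D [112.875  112.3599] 2.305966854095459 world 0.4244055053710937 -0.12788009033203127
D1 [113.0512 112.2653] 2.465759038925171 world 0.424780517578125 -0.128674755859375
```

The readings are smooth, so the arm was still settling and the measured poses hold. Now the bushing goes to the pad.

Call:
drive_tool(motion=[[[0.9,-4.9,1.8],[0,0,0],0.75],[[0.9,-4.9,1.8],[0,0,0],0.75],[[0.9,-4.9,1.8],[0,0,0],0.75],[[0.9,-4.9,1.8],[0,0,0],0.75],[[0.9,-4.9,1.8],[0,0,0],0.75],[[0,0,2],[0,0,0],0.75],[[0,0,2],[0,0,0],0.75],[[0,0,0],[0,0,0],0.75],[[0,0,0],[0,0,0],0.75],[[0,0,0],[0,0,0],0.75],[[0,0,0],[0,0,0],0.75],[[0,0,0],[0,0,0],0.75]], force=25)

```text
time: 7.3
position: [0.631, -0.1396, 0.1627]
tool_rot: [0.001, 3.141, 0.0]
ft_force: [0.3, -0.8, 0.1]
grip_width: 0.877
grip_force: 0.0
```

Call:
drive_tool(motion=[[[0,0,2.5],[0,0,0],0.75],[[0,0,2.5],[0,0,0],0.75],[[0,0,2],[0,0,0],0.75],[[0,0,1.3],[0,0,0],0.75],[[0,0,0],[0,0,0],0.75],[[0,0,0],[0,0,0],0.75],[[0,0,0],[0,0,0],0],[[0,0,0],[0,0,0],-1],[[0,0,0],[0,0,0],-1],[[0,0,0],[0,0,0],-1],[[0,0,0],[0,0,0],-1],[[0,0,0],[0,0,0],-1]], force=25)

```text
time: 8.8
position: [0.6309, -0.1396, 0.0795]
tool_rot: [0.001, 3.141, 0.001]
ft_force: [-0.6, 0.8, 1.8]
grip_width: 0.546
grip_force: 25.0
```

Call:
drive_tool(motion=[[[0,0,-3],[0,0,0],-1],[[0,0,-4],[0,0,0],-1],[[0.5,-3,-2],[0,0,0],-1],[[0.7,-4.4,0],[0,0,0],-1],[[0.7,-4.4,0],[0,0,0],-1],[[0.7,-4.5,0],[0,0,0],-1],[[0.8,-4.5,0],[0,0,0],-1],[[0,0,0],[0,0,0],-1],[[0,0,0],[0,0,0],-1],[[0,0,0],[0,0,0],-1],[[0,0,0],[0,0,0],-1],[[0,0,0],[0,0,0],-1]])

```text
time: 10.3
position: [0.5971, -0.3469, 0.1693]
tool_rot: [-0.001, 3.141, 0.0]
ft_force: [-0.7, 0.3, -2.0]
grip_width: 0.548
grip_force: 25.0
```

Call:
drive_tool(motion=[[[0,0,3],[0,0,0],-1],[[0,0,3],[0,0,0],-1],[[0,0,2],[0,0,0],-1],[[0,0,0.9],[0,0,0],-1],[[0,0,0],[0,0,0],-1],[[0,0,0],[0,0,0],-1],[[0,0,0],[0,0,0],-1],[[0,0,0],[0,0,0],0.5],[[0,0,0],[0,0,0],0.75],[[0,0,0],[0,0,0],0.75]])

```text
time: 11.55
position: [0.5968, -0.3478, 0.0805]
tool_rot: [0.001, 3.141, -0.0]
ft_force: [0.3, -0.4, -0.8]
grip_width: 0.799
grip_force: 0.0
```

Call:
drive_tool(motion=[[[0,0,-3],[0,0,0],0.75],[[0,0,-6],[0,0,0],0.6],[[1.0,5,-2],[0,0,0],0.2],[[1.8,5.3,0],[0,0,0],0.2],[[1.8,5.3,0],[0,0,0],0.2],[[1.8,5.3,0],[0,0,0],0.2],[[1.8,5.3,0],[0,0,0],0.2],[[1.8,5.3,0],[0,0,0],0.2],[[1.8,5.3,0],[0,0,0],0.2],[[1.8,5.3,0],[0,0,0],0.2],[[1.8,5.3,0],[0,0,0],0.2],[[2.0,0.8,0],[0,0,0],0.2]])

```text
time: 13.05
position: [0.4221, 0.1382, 0.1907]
tool_rot: [-0.008, 3.141, 0.002]
ft_force: [0.4, -0.8, 0.1]
grip_width: 0.6
grip_force: 0.0
```

Call:
drive_tool(motion=[[[0,0,2],[0,0,0],0.2],[[0,0,2],[0,0,0],0.2],[[0,0,0],[0,0,0],0.2],[[0,0,0],[0,0,0],0.2],[[0,0,0],[0,0,0],0.2],[[0,0,0],[0,0,0],0.2]])

```text
time: 13.8
position: [0.4234, 0.1346, 0.1509]
tool_rot: [0.001, 3.141, 0.001]
ft_force: [0.5, -0.5, 0.1]
grip_width: 0.6
grip_force: 0.0
```

Call:
drive_tool(motion=[[[0,-0.15,2.5],[0,0,0],0.2],[[0,0,2.5],[0,0,0],0.2],[[0,0,1.5],[0,0,0],0.2],[[0,0,1],[0,0,0],0.2],[[0,0,0],[0,0,0],0.2],[[0,0,0],[0,0,0],0.2],[[0,0,0],[0,0,0],-0.3],[[0,0,0],[0,0,0],-0.5],[[0,0,0],[0,0,0],-1],[[0,0,0],[0,0,0],-1],[[0,0,0],[0,0,0],-1],[[0,0,0],[0,0,0],-1]], force=20)

```text
time: 15.3
position: [0.423, 0.133, 0.0753]
tool_rot: [0.001, 3.142, 0.0]
ft_force: [-0.9, 0.6, 1.0]
grip_width: 0.21
grip_force: 20.0
```

Call:
drive_tool(motion=[[[0,0,-3],[0,0,0],-1],[[0,0,-5],[0,0,0],-1],[[-2.3,-3.9,-2],[0,0,0],-1],[[-3,-3.9,0],[0,0,0],-1],[[-3,-3.9,0],[0,0,0],-1],[[-3,-3.9,0],[0,0,0],-1],[[-3,-3.9,0],[0,0,0],-1],[[-3,-3.7,0],[0,0,0],-1],[[-3,-3.7,0],[0,0,0],-1],[[0,0,2],[0,0,0],-1],[[0,0,0],[0,0,0],-1],[[0,0,0],[0,0,0],-1]])

```text
time: 16.8
position: [0.6254, -0.1347, 0.1551]
tool_rot: [0.001, -3.141, -0.002]
ft_force: [-0.4, 0.5, -0.4]
grip_width: 0.21
grip_force: 20.0
```

Call:
drive_tool(motion=[[[0,0,2],[0,0,0],-1],[[0,0,0],[0,0,0],-1],[[0,0,0],[0,0,0],-1],[[0,0,0],[0,0,0],-1]])

```text
time: 17.3
position: [0.6261, -0.1363, 0.1357]
tool_rot: [0.001, 3.141, -0.0]
ft_force: [-0.5, -0.4, -0.4]
grip_width: 0.21
grip_force: 20.0
```

Call:
drive_tool(motion=[[[0,0,2.5],[0,0,0],-1],[[0,0,2],[0,0,0],-1],[[0,0,1.45],[0,0,0],-1],[[0,0,0],[0,0,0],-1],[[0,0,0],[0,0,0],-1],[[0,0,0],[0,0,0],-1],[[0,0,0],[0,0,0],-0.3],[[0,0,0],[0,0,0],0.0],[[0,0,0],[0,0,0],0.0],[[0,0,0],[0,0,0],0.0]])

```text
time: 18.55
position: [0.6259, -0.1362, 0.0758]
tool_rot: [0.001, 3.141, 0.0]
ft_force: [-1.0, 0.3, 0.8]
grip_width: 0.49
grip_force: 0.0
```

Call:
drive_tool(motion=[[[0,0,-3],[0,0,0],0],[[0,0,-5],[0,0,0],0.2],[[0.1,4.8,0],[0,0,0],0.5],[[0.1,4.9,0],[0,0,0],0.6],[[0.1,4.9,0],[0,0,0],0.6],[[0,4.9,0],[0,0,0],0.6],[[0,4.8,0],[0,0,0],0.6],[[0,0,2],[0,0,0],0.6],[[0,0,0],[0,0,0],0.6],[[0,0,0],[0,0,0],0.6],[[0,0,0],[0,0,0],0.6],[[0,0,0],[0,0,0],0.6]])

```text
time: 20.05
position: [0.6234, 0.106, 0.1364]
tool_rot: [0.003, 3.141, 0.0]
ft_force: [-0.5, 0.5, -0.7]
grip_width: 0.8
grip_force: 0.0
```

Call:
drive_tool(motion=[[[0,0,2.5],[0,0,0],0.6],[[0,0,2],[0,0,0],0.6],[[0,0,1.6],[0,0,0],0.6],[[0,0,0],[0,0,0],0.6],[[0,0,0],[0,0,0],0.6],[[0,0,0],[0,0,0],0.2],[[0,0,0],[0,0,0],0],[[0,0,0],[0,0,0],-1],[[0,0,0],[0,0,0],-1],[[0,0,0],[0,0,0],-1],[[0,0,0],[0,0,0],-1]], force=20)

```text
time: 21.42
position: [0.623, 0.1069, 0.0748]
tool_rot: [0.001, 3.141, 0.0]
ft_force: [-0.4, 0.2, 0.3]
grip_width: 0.525
grip_force: 20.0
```

Call:
drive_tool(motion=[[[0,0,-3],[0,0,0],-1],[[0,0,-5],[0,0,0],-1],[[3.9,0.4,0],[0,0,0],-1],[[3.9,0.5,0],[0,0,0],-1],[[3.9,0.5,0],[0,0,0],-1],[[3.9,0.5,0],[0,0,0],-1],[[4.0,0.4,0],[0,0,0],-1],[[0,0,2],[0,0,0],-1],[[0,0,0],[0,0,0],-1],[[0,0,0],[0,0,0],-1],[[0,0,0],[0,0,0],-1],[[0,0,0],[0,0,0],-1]])

```text
time: 22.92
position: [0.4275, 0.1299, 0.1351]
tool_rot: [0.002, 3.141, -0.0]
ft_force: [0.5, -0.4, -0.4]
grip_width: 0.522
grip_force: 20.0
```

Call:
drive_tool(motion=[[[0,0,2.5],[0,0,0],-1],[[0,0,2],[0,0,0],-1],[[0,0,1.45],[0,0,0],-1],[[0,0,0],[0,0,0],-1],[[0,0,0],[0,0,0],-1],[[0,0,0],[0,0,0],-1],[[0,0,0],[0,0,0],0.3],[[0,0,0],[0,0,0],0.5],[[0,0,0],[0,0,0],0.5],[[0,0,0],[0,0,0],0.5]])

```text
time: 24.18
position: [0.4271, 0.13, 0.0753]
tool_rot: [0.001, 3.141, 0.0]
ft_force: [-0.0, 0.1, -0.0]
grip_width: 0.744
grip_force: 0.0
```

Call:
drive_tool(motion=[[[0,0,-3],[0,0,0],0.5],[[0,0,-6],[0,0,0],0.5],[[-0.3,-4.2,0],[0,0,0],0.3],[[-0.3,-4.2,0],[0,0,0],0.3],[[-0.3,-4.2,0],[0,0,0],0.3],[[-0.3,-4.2,0],[0,0,0],0.3],[[-0.4,-4.2,0],[0,0,0],0.3],[[-0.3,-4.1,0],[0,0,-3],0.3],[[0,0,3],[0,0,0],0.3],[[0,0,0],[0,0,0],0.3],[[0,0,0],[0,0,0],0.3],[[0,0,0],[0,0,0],0.3]])

```text
time: 25.68
position: [0.4465, -0.1206, 0.1361]
tool_rot: [-0.083, 3.139, 0.001]
ft_force: [-0.4, 0.7, -0.2]
grip_width: 0.651
grip_force: 0.0
```

Call:
drive_tool(motion=[[[0,0,2.5],[0,0,0],0.3],[[0,0,2],[0,0,0],0.3],[[0,0,1.3],[0,0,0],0.3],[[0,0,0],[0,0,0],0.3],[[0,0,0],[0,0,0],0.3],[[0,0,0],[0,0,0],-0.1],[[0,0,0],[0,0,0],-0.3],[[0,0,0],[0,0,0],-1],[[0,0,0],[0,0,0],-1],[[0,0,0],[0,0,0],-1],[[0,0,0],[0,0,0],-1]], force=25)

```text
time: 27.05
position: [0.4459, -0.121, 0.0773]
tool_rot: [-0.081, 3.14, 0.0]
ft_force: [-0.1, 1.5, 1.1]
grip_width: 0.264
grip_force: 25.0
```

Call:
drive_tool(motion=[[[0,0,-3],[0,0,0],-1],[[0,0,-6],[0,0,0],-1],[[0,0,-1],[0,0,5.6],-1],[[-3.1,3.8,0],[0,0,0],-1],[[-3.1,3.8,0],[0,0,0],-1],[[-3.1,3.8,0],[0,0,0],-1],[[-3.1,3.8,0],[0,0,0],-1],[[-3.1,3.8,0],[0,0,0],-1],[[-3.2,4.0,0],[0,0,0],-1],[[0,0,4],[0,0,0],-1],[[0,0,0],[0,0,0],-1],[[0,0,0],[0,0,0],-1]])

```text
time: 28.55
position: [0.6433, 0.0989, 0.138]
tool_rot: [0.075, 3.14, -0.001]
ft_force: [0.2, -0.2, 0.1]
grip_width: 0.266
grip_force: 25.0
```

Call:
drive_tool(motion=[[[0,0,0],[0,0,0],-1],[[0,0,0],[0,0,0],-1],[[0,0,0],[0,0,0],-1]])

```text
time: 28.92
position: [0.6434, 0.1001, 0.138]
tool_rot: [0.073, 3.14, 0.001]
ft_force: [-0.1, 0.2, -0.7]
grip_width: 0.263
grip_force: 25.0
```

Call:
drive_tool(motion=[[[0,0,2.5],[0,0,0],-1],[[0,0,2],[0,0,0],-1],[[0,0,1.45],[0,0,0],-1],[[0,0,0],[0,0,0],-1],[[0,0,0],[0,0,0],-1],[[0,0,0],[0,0,0],-1],[[0,0,0],[0,0,0],-0.2],[[0,0,0],[0,0,0],0.1],[[0,0,0],[0,0,0],0.1],[[0,0,0],[0,0,0],0.1]])

```text
time: 30.18
position: [0.6433, 0.1001, 0.0779]
tool_rot: [0.072, 3.141, 0.0]
ft_force: [-0.6, -0.4, 0.2]
grip_width: 0.533
grip_force: 0.0
```

Call:
drive_tool(motion=[[[0,0,-3],[0,0,0],0.1],[[0,0,-6],[0,0,0],0.3],[[0,0,-3],[0,0,-2.6],0.75],[[0.5,-5,0],[0,0,0],0.75],[[0.5,-5,0],[0,0,0],0.75],[[0.5,-5,0],[0,0,0],0.75],[[0.5,-5,0],[0,0,0],0.75],[[0.5,-5,0],[0,0,0],0.75],[[0.5,-5,0],[0,0,0],0.75],[[0.5,-5,0],[0,0,0],0.75],[[0.5,-5,0],[0,0,0],0.75],[[0.6,-4.8,0],[0,0,0],0.75]])

```text
time: 31.68
position: [0.5967, -0.3495, 0.1978]
tool_rot: [0.001, 3.141, 0.0]
ft_force: [0.9, -1.0, -0.1]
grip_width: 0.876
grip_force: 0.0
```

Call:
drive_tool(motion=[[[0,0,2],[0,0,0],0.75],[[0,0,2],[0,0,0],0.75],[[0,0,0],[0,0,0],0.75],[[0,0,0],[0,0,0],0.75],[[0,0,0],[0,0,0],0.75],[[0,0,0],[0,0,0],0.75]])

```text
time: 32.42
position: [0.5973, -0.3478, 0.1585]
tool_rot: [0.0, 3.14, -0.001]
ft_force: [0.1, 0.5, 0.6]
grip_width: 0.877
grip_force: 0.0
```

Call:
drive_tool(motion=[[[0,0,2.5],[0,0,0],0.75],[[0,0,2.5],[0,0,0],0.75],[[0,0,1.8],[0,0,0],0.75],[[0,0,1],[0,0,0],0.75],[[0,0,0],[0,0,0],0.75],[[0,0,0],[0,0,0],0.75],[[0,0,0],[0,0,0],0.3],[[0,0,0],[0,0,0],0],[[0,0,0],[0,0,0],-1],[[0,0,0],[0,0,0],-1],[[0,0,0],[0,0,0],-1],[[0,0,0],[0,0,0],-1]], force=25)

```text
time: 33.92
position: [0.597, -0.3478, 0.0799]
tool_rot: [0.001, 3.141, 0.0]
ft_force: [-0.4, 0.7, 2.3]
grip_width: 0.548
grip_force: 25.0
```

Call:
drive_tool(motion=[[[0,0,-3],[0,0,0],-1],[[0,0,-5],[0,0,0],-1],[[0,0,-3],[0,0,0],-1],[[2.9,3.7,0],[0,0,0],-1],[[2.9,3.7,0],[0,0,0],-1],[[2.9,3.7,0],[0,0,0],-1],[[2.9,3.7,0],[0,0,0],-1],[[2.9,3.7,0],[0,0,0],-1],[[2.8,3.5,0],[0,0,0],-1],[[0,0,5],[0,0,0],-1],[[0,0,0],[0,0,0],-1],[[0,0,0],[0,0,0],-1]])

```text
time: 35.42
position: [0.4244, -0.1286, 0.1402]
tool_rot: [-0.003, -3.141, 0.004]
ft_force: [0.1, 0.4, -0.6]
grip_width: 0.542
grip_force: 25.0
```

Call:
drive_tool(motion=[[[0,0,0],[0,0,0],-1],[[0,0,0],[0,0,0],-1],[[0,0,0],[0,0,0],-1]])

```text
time: 35.8
position: [0.4243, -0.1282, 0.1399]
tool_rot: [-0.002, -3.141, 0.002]
ft_force: [0.7, -0.3, -1.6]
grip_width: 0.543
grip_force: 25.0
```

Lower 5.9 cm, release, lift and back off to the view poses.

Call:
drive_tool(motion=[[[0,0,2.5],[0,0,0],-1],[[0,0,2],[0,0,0],-1],[[0,0,1.4],[0,0,0],-1],[[0,0,0],[0,0,0],-1],[[0,0,0],[0,0,0],-1],[[0,0,0],[0,0,0],-1],[[0,0,0],[0,0,0],0.3],[[0,0,0],[0,0,0],0.6],[[0,0,0],[0,0,0],0.6],[[0,0,0],[0,0,0],0.6]])

```text
time: 37.05
position: [0.4242, -0.1278, 0.0808]
tool_rot: [0.001, 3.141, 0.0]
ft_force: [-0.5, 0.6, -0.7]
grip_width: 0.788
grip_force: 0.0
```

Call:
drive_tool(motion=[[[0,0,-4],[0,0,0],0.6],[[0,0,-5],[0,0,0],0.6],[[0,0,-5],[0,0,0],0.6],[[0,2,-5],[0,0,0],0.6],[[-2,5,-2],[0,0,0],0.6],[[-3,5,0],[0,0,0],0.6],[[0,0,0],[0,0,0],0.6],[[0,0,0],[0,0,0],0.6],[[0,0,0],[0,0,0],0.6],[[0,0,0],[0,0,0],0.6],[[0,0,0],[0,0,0],0.6],[[0,0,0],[0,0,0],0.6]])

```text
time: 38.55
position: [0.4741, -0.0081, 0.2909]
tool_rot: [0.002, 3.141, 0.001]
ft_force: [0.0, 0.3, 0.6]
grip_width: 0.801
grip_force: 0.0
```

```bash
python3 -c "
from h import *
look('v1');print(load('v1'))"
```

```text
{'position': array([ 0.47409049, -0.00806494,  0.29085275]), 'tool_rot': array([1.90246943e-03, 3.14135252e+00, 7.90739782e-04])}
```

Call:
drive_tool(motion=[[[-5,0,0],[0,0,0],0.6],[[-5,0,0],[0,0,0],0.6],[[-5,0,0],[0,0,0],0.6],[[-5,0,0],[0,0,0],0.6],[[0,0,0],[0,0,0],0.6],[[0,0,0],[0,0,0],0.6],[[0,0,0],[0,0,0],0.6],[[0,0,0],[0,0,0],0.6],[[0,0,0],[0,0,0],0.6],[[0,0,0],[0,0,0],0.6]])

```text
time: 39.85
position: [0.674, -0.0078, 0.2912]
tool_rot: [0.001, 3.141, 0.001]
ft_force: [0.0, -0.5, -0.1]
grip_width: 0.8
grip_force: 0.0
```

```bash
python3 - <<'E'
from h import *
look('v2');print(load('v2'))
o=[]
for n,x,y,z in [("v2",.629,.1007,.015),("v1",.4266,.130,.017),("v2",.6258,-.1355,.012),("v1",.4244,-.1275,.049)]:
    im=ortho(n,x,y,z);cv2.line(im,(200,140),(200,160),(0,255,0),1);cv2.line(im,(190,150),(210,150),(0,255,0),1);o.append(im)
cv2.imwrite("pics/m3.png",np.vstack([np.hstack(o[:2]),np.hstack(o[2:])]))
E
```

```text
{'position': array([ 0.67397424, -0.00776682,  0.29118075]), 'tool_rot': array([6.81226961e-04, 3.14098797e+00, 1.17656047e-03])}
```

View pics/m3.png

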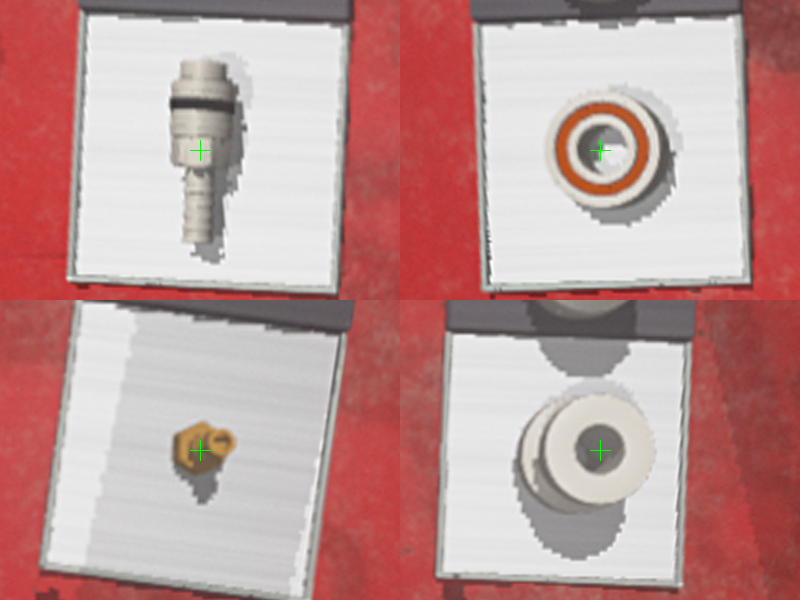

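Each rectified crop shows the right part upright or lying as at the start, within about 2–3 mm of its plate's middle: coupler near (203,151), bearing (604,150), stub (200,450), bushing (600,448). The arm is clear of everything, so I'm handing in.

```bash
python3 -c "
from bench import ctrl
print(ctrl.close_job())"
```

```text
the job is handed in; nothing more can be done
None
```

All four parts are on their matching plates, each within about 3 mm of the plate's middle in the last check before I handed the job in at about 40 s; no verdict was returned.

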